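# Trip-test the training bench's stop button and re-arm it

### The job

Test the stop button of this network training bench with your fingertips: press the mushroom head fully in so that it stays in, then push sideways against its raised rib to twist it clockwise (seen from above) until it pops back out and springs back. Only then press the small flat start button fully in to re-arm the bench, and let go. Do not take the rib between the fingers, and leave the tester, the screwdriver and the socket insert lying where they are.

Things in the scene. Friction and masses are not known exactly. Their poses are not given: they have to be found in the camera images.
- stop_top (a point): Centre of the rib's top on the grey mushroom stop head; moves and turns with it. 116 mm above the bench when out, 106 mm when in. x runs along the rib, z up on the turning axis. Rib: 66 mm long, 12 mm thick, 26 mm above the round head, which is 70 mm across, 14 mm thick.
- stop_box: White box 110 x 110 mm, 55 mm high, fixed to the bench, with the stop head in the middle of its top; origin at the centre of its underside.
- stop_press (a joint): How far the stop head is pressed in, m: 0 = out, 0.010 = fully in. It takes about 4 N on top of the rib; past half way it snaps in and stays in by itself. Twisting lifts it: past about half way it snaps out again by itself.
- stop_twist (a joint): Twist of the stop head, clockwise from above, rad: 0 at rest (cannot turn the other way), 0.9 at most. From latched in, turning lifts the head 12.5 mm per rad; at about 0.5 rad it pops out, 10 mm up. Takes about 3 to 4 N on the rib's side 25 mm from its middle. Let go, it springs back to 0.
- start_top (a point): Centre of the top of the small flat grey start button, 28 mm across, in a low metal collar 44 mm across, in the middle of the other white box (110 x 110 x 55 mm, fixed); about 73 mm above the bench. It is pressed straight down.
- start (a joint): How far the start button is pressed in, m: 0 = out, 0.006 = fully in (about 4.5 N). It springs back when let go.
- tester: Bystander: grey hand-held cable tester lying flat, 120 x 62 x 28 mm, between the boxes; origin at the centre of its underside, x along it.
- screwdriver: Bystander: screwdriver lying flat beyond the boxes, roughly across the bench.
- insert: Bystander: loose data-socket insert, 70 x 70 mm steel frame, 24 mm high, lying beyond the boxes; origin at the centre of its underside.
Things that resemble listed ones, but are neither listed nor needed, are in the scene too. Leave any orange or red look-alike of the stop_box alone.

How it is judged:
By the outcome, as a careful person would: the job done as asked, in the order asked, and still so for the second after the job is handed in, with the robot touching nothing.
It also fails if it takes over 54 s, if anything falls off the work surface, if the arm or the gripper's body presses on something with over 40 N, if the wrist force passes 120 N, or if a joint passes its speed limit or range.

### The arm

A 6-joint arm with a two-finger parallel gripper is mounted at the origin on the work surface. World frame = base frame: x ahead of the robot, y to its left, z up, the work surface at z = 0. Lengths are in mm, angles in rad, forces in N, time in s.
With the tool pointing down it reaches from about 350 to 725 mm from the base axis. Payload 6 kg.
Tool frame: the origin (TCP) lies midway between the tips of the shut fingers; the grasp point (between the pads) lies bot.hold_point_z behind it (bot.hold_point_z is the distance from the TCP to the grasp point, in mm); z points along the fingers, y is the direction in which the jaws open and shut (so a half turn about z gives the same grasp; the last joint's range is limited). The gripper opens to 85 mm and grips with 20 to 120 N. Pads are 22 mm wide; open, the fingers measure 114 mm over their backs; the gripper's body (76 mm by 85 mm) begins 54 mm behind the grasp point. The pads swing forward as they close: fully open they stand 13 mm farther back than shut.
Start: joints at [-0.909, 0.04, 0.085, 0, -1.615, -0.334], TCP at [193.185, -568.026, 231.261] pointing down, gripper open.
Joint ranges: [-2.56, 2.56], [-1.29, 2.01], [-1.08, 1.49], [-3.29, 1.98], [-2.81, -0.18], [-2.99, 2.99]. Speed limits (rad/s): [2.57, 2.57, 3.01, 3.14, 3.14, 3.14].

### API

Orientations are given as a unit quaternion [w, x, y, z].
In Python, from station import bot gives the robot as it stands. The module is installed in compiled form; this text tells all that it offers.
- The arm moves only by the tool carry_out, never from a script. Its argument "deltas" is a list that holds one entry, the list of rows, each a list of 5 numbers: the gripper's target within -1 to 1 (shut at 1, half-way at 0, fully open at -1), then the shift along the world's x, y, z in mm, then the turn about the world's z in rad. In form: [[[hand, tx, ty, tz, yaw], ...]]. A call has 1 to 20 rows; each row is the pose to reach, as a shift and turn from the pose commanded when the call began; what a row does not reach only later rows make up. A row lasts 1/10 s, in which the tool goes at most 50 mm and 8.59 degrees, less where a joint would pass 70% of its speed; a pose out of reach is approached as far as the arm can. A call with a gripper value outside its range is refused whole. The fingers move at their own pace and stop on an object; the grip force is fixed at half the most. Time passes only in rows, so rows that repeat a pose let the fingers close. It gives the time, the measured TCP pose, the force and the opening at its end, in the units of the state.
- bot.sense(): the state, without advancing time (a new reading comes with each control period).
- bot.grab_frame(name): name is "scene" or "top" or "wrist"; returns a dict with "img" (420x560x3 uint8, blue, green, red), "range_z" (420x560 float32, mm along the optical axis (not along the pixel's ray), 0 where there is no reading), "fx", "fy", "cx", "cy" (pixels), "k1" (the pictures are not rectified: a ray, as slopes to the right and down, at radius r is drawn at 1 + k1 r^2 times it, then the intrinsics apply), "cam_to_world" (4x4, takes a point from camera to world coordinates). Camera axes: x right, y up, looking along -z (the intrinsics and any distortion apply to the point x, -y, -z); pixel columns grow to the right and rows downward; lengths in mm; the calibration is good to about 2 mm. A picture is of the moment at which its call begins.
- bot.finish_job(): hands the job in, once; it reports no verdict.
Trained networks look in a picture, given as the dict that the camera call returned (one of the last four; its "shot" number tells which), for a name from the list of things; names that differ only in an ending like _2 or _b are one class to them, and where a whole thing is asked for, a point or a joint stands for the part that bears it (a point fixed in the world has none). Each returns a list of dicts, best first, with "conf" (0 to 1); they miss things now and then, are a little off and sometimes report something else, mostly with a low value. They report only what shows in the picture. A call takes as long as a camera call. They do not tell look-alikes from the thing itself.
- bot.boxes_of(target, picture): "pixel" ([row, column] in pixels, amid what is visible of it).
- bot.silhouettes(target, picture): "pixels" (420x560 bool, what is visible of it) and "pixel" ([row, column] in pixels, amid what is visible of it).
The state is a dict: "time": time; "joint_positions": joint angles; "dq": joint speeds; "joint_torque": joint torques, N m; "tool_pos": TCP position; "eef_rot": TCP orientation; "ft_force": force on the tool from outside, world axes, zero at the start; "wrist_torque": the same for the moment, N m; "width": finger opening in mm.
Only numpy, scipy, OpenCV 4.12 (cv2) and the standard library are available. Lean on these libraries where they do the work, as an engineer would, in place of code of your own. Each camera call takes 0.05 s, during which the arm holds its last target.

## Working session

There is one attempt and no reset: what is moved stays moved. The work goes in short steps, Python scripts to look and compute and a tool call to move; the robot and the scene stay as the last step left them, time stands still between calls to the robot, and variables do not carry over. Pictures are saved under pics/ and viewed, and the job is handed in when it is done.

Besides the shell and the picture viewer there is one more tool, called after ">>>" by a JSON object that holds its "op" and its "data". carry_out: Moves the arm, as the interface text tells. Its arguments: {"type":"object","properties":{"deltas":{"type":"array"}},"required":["deltas"]}

```bash
mkdir -p pics; cat > h.py <<'E'
import numpy as np, cv2
from station import bot
def world(p,r,c,z=None):
    xd=(c-p["cx"])/p["fx"]; yd=(r-p["cy"])/p["fy"]
    x,y=xd,yd
    for _ in range(20):
        s=1+p["k1"]*(x*x+y*y); x,y=xd/s,yd/s
    d=p["range_z"][int(round(r)),int(round(c))] if z is None else z
    return (np.array(p["cam_to_world"])@np.array([x*d,-y*d,-d,1]))[:3]
def cloud(p,m=None):
    R,C=np.indices(p["range_z"].shape).astype(float)
    xd=(C-p["cx"])/p["fx"]; yd=(R-p["cy"])/p["fy"]; x,y=xd,yd
    for _ in range(20):
        s=1+p["k1"]*(x*x+y*y); x,y=xd/s,yd/s
    d=p["range_z"]
    P=np.stack([x*d,-y*d,-d,np.ones_like(d)],-1)@np.array(p["cam_to_world"]).T
    P=P[...,:3]; P[d<=0]=np.nan
    return P
E
python3 - <<'E'
from h import *
s=bot.sense(); print({k:np.round(v,3) for k,v in s.items()}, bot.hold_point_z)
for n in ["scene","top"]:
    p=bot.grab_frame(n); cv2.imwrite(f"pics/{n}0.png",p["img"])
    print(n,np.round(p["cam_to_world"],2).tolist())
    for t in ["stop_top","stop_box","start_top","tester","screwdriver","insert"]:
        for b in bot.boxes_of(t,p):
            r,c=b["pixel"]; print(t,round(b["conf"],2),np.round(b["pixel"]),np.round(world(p,r,c)))
E
```

```text
{'time': np.float64(0.0), 'joint_positions': array([-0.909,  0.041,  0.084, -0.   , -1.616, -0.334]), 'dq': array([ 0.002, -0.001,  0.001,  0.   ,  0.   , -0.001]), 'joint_torque': array([-2.0000e-03, -3.6820e+01,  3.4742e+01,  6.9320e+00, -5.0000e-03,
       -0.0000e+00]), 'tool_pos': array([ 193.153, -567.706,  230.27 ]), 'eef_rot': array([-0.   , -0.163,  0.987,  0.001]), 'ft_force': array([ 0.051, -0.529, -0.265]), 'wrist_torque': array([ 0.   , -0.029, -0.027]), 'width': np.float64(85.497)} 18.700000000000003
scene [[0.14, -0.6, 0.78, 1256.54], [0.99, 0.07, -0.12, -19.39], [0.01, 0.79, 0.61, 698.31], [0.0, 0.0, 0.0, 1.0]]
stop_top 0.91 [185. 243.] [368.  -7.  99.]
stop_top 0.76 [170. 331.] [324. 252. 104.]
stop_top 0.7 [207. 377.] [513. 328. 101.]
stop_top 0.61 [245. 449.] [662. 451.  93.]
stop_top 0.55 [211. 305.] [510. 140. 106.]
stop_box 0.94 [186. 331.] [334. 253.  54.]
stop_box 0.68 [222. 376.] [519. 332.  55.]
stop_box 0.65 [222. 304.] [501. 141.  63.]
stop_box 0.63 [268. 447.] [697. 441.  56.]
stop_box 0.56 [200. 242.] [373. -13.  53.]
stop_box 0.16 [224. 164.] [ 484. -21
[... 159 characters left out ...]
 -0.17, 356.51], [-1.0, -0.02, -0.01, 114.07], [-0.02, 0.17, 0.99, 1140.7], [0.0, 0.0, 0.0, 1.0]]
stop_top 0.89 [164. 153.] [664. 453. 100.]
stop_top 0.81 [288. 337.] [344.  -2. 117.]
stop_top 0.8 [308. 229.] [301. 254. 117.]
stop_top 0.8 [230. 193.] [489. 341. 116.]
stop_top 0.6 [236. 273.] [472. 147. 117.]
stop_box 0.96 [173. 160.] [643. 439.  87.]
stop_box 0.72 [307. 230.] [304. 251. 109.]
stop_box 0.72 [236. 199.] [479. 334.  85.]
stop_box 0.57 [287. 333.] [348.   3.  90.]
start_top 0.62 [236. 418.] [ 469. -220.   73.]
tester 0.95 [208. 332.] [555.  -8.  26.]
screwdriver 0.79 [154. 314.] [704.  36.  25.]
insert 0.62 [149. 365.] [ 717. -106.   24.]
insert 0.26 [234. 275.] [477. 142. 115.]
```

View pics/scene0.png

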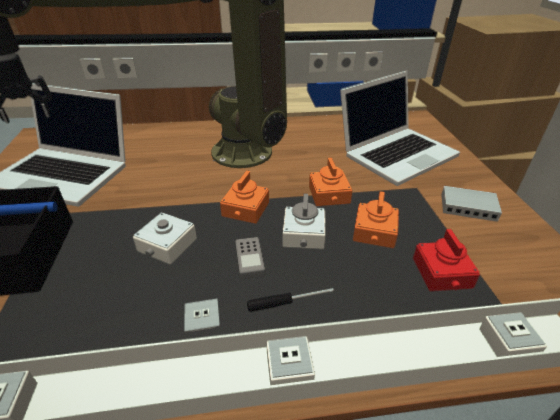

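View pics/top0.png

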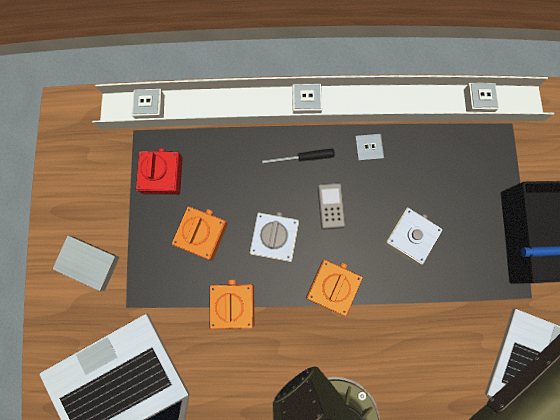

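Stop-head candidates in the top image (row, col):
- red (164,153)
- orange (230,193), (308,229) and (288,337)
- white box with grey head (236,273), which matches the description and is my choice

The start button is the white box at (236,418). Next I'll check the choice in a close crop and measure the rib.

```bash
python3 - <<'E'
from h import *
p=bot.grab_frame("top"); im=p["img"]
a=cv2.resize(im[200:275,235:310],(390,390),interpolation=cv2.INTER_CUBIC); b=cv2.resize(im[200:275,380:455],(390,390),interpolation=cv2.INTER_CUBIC)
cv2.imwrite("pics/crop0.png",np.hstack([a,b]))
P=cloud(p)
q=P[200:275,235:310].reshape(-1,3); q=q[~np.isnan(q[:,2])]
for lo,hi in [(108,125),(78,100),(45,65)]:
    m=q[(q[:,2]>lo)&(q[:,2]<hi)]; xy=m[:,:2].astype(np.float32)
    print(lo,len(m),m.mean(0).round(1),np.median(m[:,2]).round(1), cv2.minAreaRect(xy))
q=P[200:275,380:455].reshape(-1,3); q=q[~np.isnan(q[:,2])]
for lo,hi in [(67,80),(45,65)]:
    m=q[(q[:,2]>lo)&(q[:,2]<hi)]; print(lo,len(m),m.mean(0).round(1),np.median(m[:,2]),cv2.minAreaRect(m[:,:2].astype(np.float32)))
p=bot.grab_frame("scene")
P=cloud(p); q=P.reshape(-1,3); q=q[~np.isnan(q[:,2])]
q=q[(abs(q[:,0]-475)<50)&(abs(q[:,1]-142)<50)&(q[:,2]>108)]
print(len(q),q.mean(0),cv2.minAreaRect(q[:,:2].astype(np.float32)))
E
```

```text
108 136 [477.  147.8 114.5] 114.5 ((477.009033203125, 147.9818115234375), (12.035058975219727, 64.52198028564453), 78.03756713867188)
78 461 [476.8 147.3  87.9] 88.0 ((478.056640625, 146.9980010986328), (67.60455322265625, 65.50713348388672), 88.98607635498047)
45 1145 [475.  147.   53.5] 53.7 ((478.5207214355469, 147.94410705566406), (110.20320892333984, 107.44990539550781), 78.22591400146484)
67 133 [ 474.1 -214.9   73.7] 74.86903403989209 ((473.36279296875, -215.9464111328125), (38.96764373779297, 34.71908950805664), 1.595573902130127)
45 1564 [ 472.6 -214.2   54. ] 54.077853384588934 ((474.42626953125, -216.51617431640625), (111.5093765258789, 111.38426208496094), 56.112205505371094)
83 [485.42758569 144.48568068 114.64143743] ((481.5284118652344, 145.2943572998047), (10.552288055419922, 65.06681823730469), 79.8717041015625)
```

View pics/crop0.png

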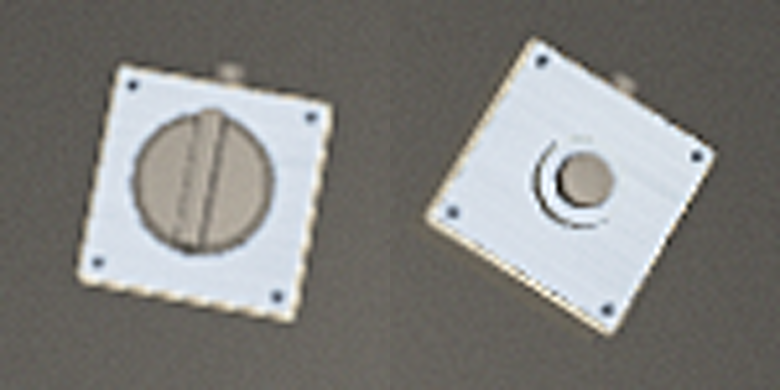

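The crop confirms it: a grey ribbed head on a white box (left), and a flat grey button in a collar on a white box (right). The rib points at about -12° from +x, centred near (478,147). I'll approach above it with shut fingers and the jaw axis along the rib.

>>> {"op": "carry_out", "data": {"deltas": [[[1,0,0,50,0],[1,0,0,80,0],[1,30,50,80,0.15],[1,60,100,80,0.3],[1,85,145,80,0.4],[1,110,195,80,0.5],[1,135,245,80,0.6],[1,155,290,80,0.7],[1,175,335,80,0.8],[1,195,380,80,0.9],[1,210,425,60,1.0],[1,225,470,40,1.03],[1,240,515,20,1.03],[1,255,560,0,1.03],[1,265,605,-20,1.03],[1,275,650,-40,1.03],[1,285,690,-51,1.03],[1,285,715,-51,1.03],[1,285,715,-51,1.03],[1,285,715,-51,1.03]]]}}

```text
time: 2.8
tool_pos: [478.0, 147.7, 179.9]
eef_rot: [-0.001, -0.629, 0.778, -0.0]
ft_force: [0.3, 0.2, 0.2]
width: -0.2
```

```bash
python3 - <<'E'
from h import *
p=bot.grab_frame("wrist"); cv2.imwrite("pics/w1.png",p["img"]); P=cloud(p)
q=P.reshape(-1,3); q=q[~np.isnan(q[:,2])]
q=q[(abs(q[:,0]-478)<50)&(abs(q[:,1]-147)<50)]
for lo,hi in [(108,122),(82,96)]:
    m=q[(q[:,2]>lo)&(q[:,2]<hi)]; print(lo,len(m),m.mean(0) if len(m) else 0,cv2.minAreaRect(m[:,:2].astype(np.float32)) if len(m) else 0)
p=bot.grab_frame("scene"); cv2.imwrite("pics/s1.png",cv2.resize(p["img"][100:300,200:460],None,fx=3,fy=3))
E
```

```text
108 1983 [480.60222707 144.54430863 115.66539681] ((480.71905517578125, 145.6083526611328), (12.548315048217773, 65.92436218261719), 78.07589721679688)
82 4296 [479.51355866 139.49738905  89.21623405] ((479.82904052734375, 145.7356414794922), (67.30939483642578, 69.46720886230469), 0.15579280257225037)
```

View pics/w1.png

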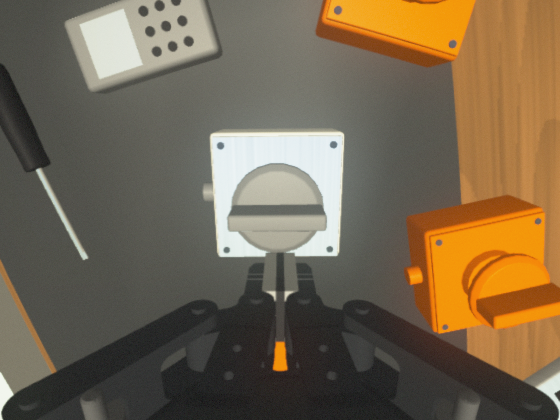

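View pics/s1.png

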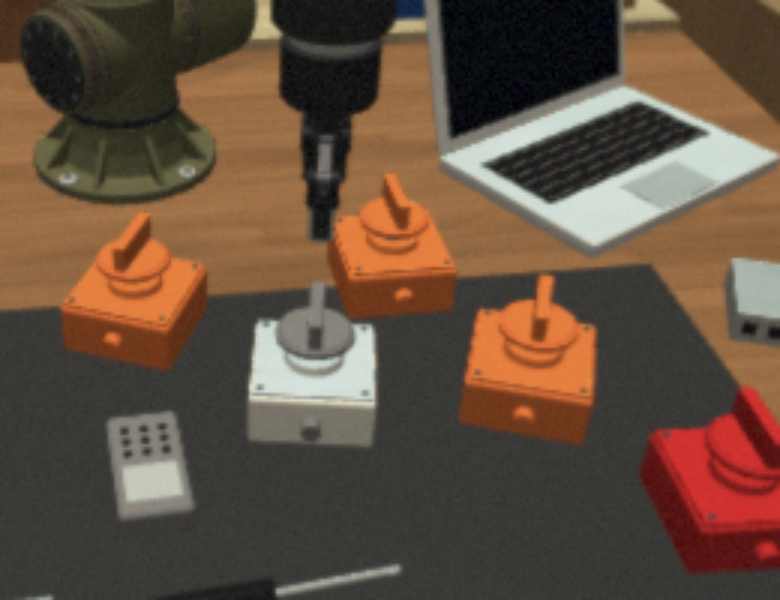

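The wrist view shows the rib at about (216,277) px. It puts the centre at (480,146), within 2–3 mm of the top camera. Now I'll press down on the rib.

>>> {"op": "carry_out", "data": {"deltas": [[[1,2,-1,-30,0],[1,2,-1,-57,0],[1,2,-1,-61,0],[1,2,-1,-64,0],[1,2,-1,-67,0],[1,2,-1,-70,0],[1,2,-1,-73,0],[1,2,-1,-75,0],[1,2,-1,-75,0],[1,2,-1,-75,0]]]}}

```text
time: 3.9
tool_pos: [480.5, 146.2, 106.1]
eef_rot: [0.001, -0.628, 0.778, -0.0]
ft_force: [-1.0, 0.2, 5.4]
width: -0.0
```

>>> {"op": "carry_out", "data": {"deltas": [[[1,0,0,-2,0],[1,0,0,-3,0],[1,0,0,-3,0]]]}}

```text
time: 4.2
tool_pos: [481.0, 146.2, 105.8]
eef_rot: [0.001, -0.628, 0.778, -0.001]
ft_force: [-7.4, -0.5, 18.5]
width: 0.1
```

>>> {"op": "carry_out", "data": {"deltas": [[[1,0,0,20,0],[1,0,0,45,0],[1,15,11,45,0],[1,30,22,45,0],[1,30,22,45,0],[1,30,22,45,0]]]}}

```text
time: 4.8
tool_pos: [509.8, 167.9, 146.2]
eef_rot: [-0.001, -0.628, 0.778, 0.0]
ft_force: [0.2, 0.5, -0.0]
width: 0.3
```

```bash
python3 - <<'E'
from h import *
p=bot.grab_frame("wrist"); cv2.imwrite("pics/w2.png",p["img"]); P=cloud(p)
q=P.reshape(-1,3); q=q[~np.isnan(q[:,2])]
q=q[(abs(q[:,0]-478)<50)&(abs(q[:,1]-147)<50)]
for lo,hi in [(98,122),(72,95)]:
    m=q[(q[:,2]>lo)&(q[:,2]<hi)]; print(lo,len(m),np.median(m,0),cv2.minAreaRect(m[:,:2].astype(np.float32)))
E
```

```text
98 2582 [480.67662086 144.80231864 106.25669115] ((480.508544921875, 145.8337860107422), (12.738273620605469, 66.7080078125), 78.37928009033203)
72 6200 [480.57257338 135.43411519  79.51048767] ((481.6463317871094, 145.4208221435547), (69.5632095336914, 67.6363754272461), 70.93757629394531)
```

View pics/w2.png

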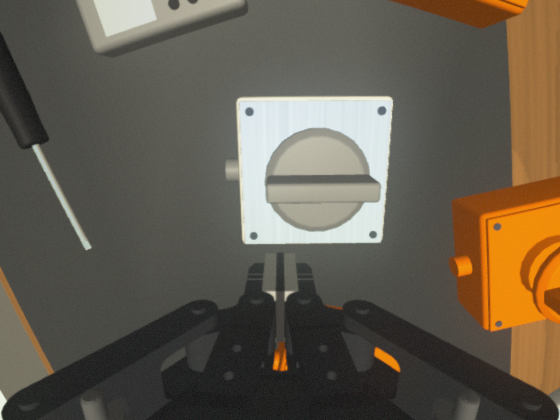

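The rib top is now at 106 mm, so the head is latched in. Next I'll work out the arc for the twist.

```bash
python3 -c "
import numpy as np
C=np.array([480.5,145.8]);s=np.array([510.2,167.0])
for g,th in [(27,0),(20,0),(17,0),(17,.1),(17,.2),(17,.3),(17,.4),(17,.5),(17,.6),(17,.68),(17,.75),(30,.75)]:
    a=-.207-th; d=np.array([np.cos(a),np.sin(a)]); t=np.array([d[1],-d[0]])
    print(g,th,np.round(C+25*d-g*t-s,1))
"
```

```text
27 0 [0.3 0.1]
20 0 [-1.1 -6.8]
17 0 [-1.7 -9.7]
17 0.1 [ -0.7 -12.5]
17 0.2 [ -0.  -15.5]
17 0.3 [  0.4 -18.5]
17 0.4 [  0.5 -21.5]
17 0.5 [  0.4 -24.5]
17 0.6 [ -0.1 -27.5]
17 0.68 [ -0.7 -29.8]
17 0.75 [ -1.4 -31.8]
30 0.75 [  9.2 -24.4]
```

>>> {"op": "carry_out", "data": {"deltas": [[[1,0,0,-30,0],[1,0,0,-52,0],[1,0,0,-52,0],[1,-1,-7,-52,0],[1,-2,-10,-52,0],[1,-1,-12.5,-52,-0.1],[1,0,-15.5,-52,-0.2],[1,0,-18.5,-52,-0.3],[1,0,-18.5,-52,-0.3]]]}}

```text
time: 5.75
tool_pos: [511.5, 150.9, 98.0]
eef_rot: [0.003, -0.504, 0.864, 0.001]
ft_force: [0.3, 4.4, 3.1]
width: -0.1
```

>>> {"op": "carry_out", "data": {"deltas": [[[1,0,-3,0,-0.1],[1,0,-6,0,-0.2],[1,0,-9,0,-0.3],[1,-1,-12,0,-0.4],[1,-2,-14,0,-0.45],[1,-2,-15,0,-0.45],[1,-2,-15,0,-0.45]]]}}

```text
time: 6.45
tool_pos: [509.4, 134.8, 97.7]
eef_rot: [0.002, -0.299, 0.954, 0.0]
ft_force: [1.3, 0.5, 1.4]
width: 0.5
```

```bash
cat > c.py <<'E'
import sys
from h import *
n=sys.argv[1]
p=bot.grab_frame("wrist"); cv2.imwrite(f"pics/w{n}.png",p["img"]); P=cloud(p)
q=P.reshape(-1,3); q=q[~np.isnan(q[:,2])]
q=q[(abs(q[:,0]-480)<48)&(abs(q[:,1]-146)<48)]
for lo,hi in [(98,122),(70,95)]:
    m=q[(q[:,2]>lo)&(q[:,2]<hi)]; print(lo,len(m),np.median(m,0),cv2.minAreaRect(m[:,:2].astype(np.float32)))
print(np.round(bot.sense()["joint_positions"],2))
E
python3 c.py 3
```

```text
98 6776 [482.22855836 140.43285904 113.85424154] ((484.76837158203125, 144.26658630371094), (17.78774642944336, 73.4469223022461), 36.68682861328125)
70 8609 [469.38049116 137.32435509  87.30121902] ((477.494873046875, 146.46360778808594), (69.83980560302734, 63.015323638916016), 77.69985961914062)
[ 0.64 -0.13 -0.33  0.   -1.37 -1.6 ]
```

View pics/w3.png

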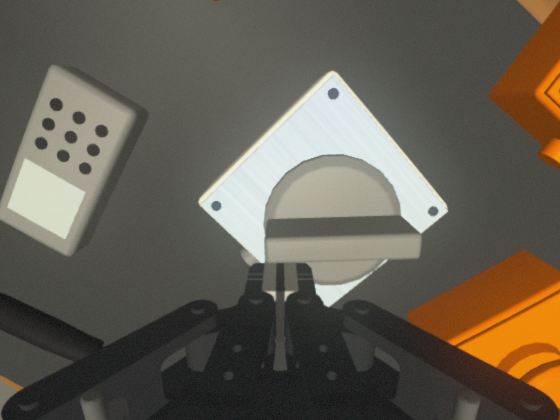

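The rib has turned about 0.7 rad and its top is at about 115 mm, so it popped out. I'll back away and let it spring back.

>>> {"op": "carry_out", "data": {"deltas": [[[1,4,3,0,0],[1,10,8,0,0.1],[1,17,15,0,0.2],[1,24,24,0,0.3],[1,24,32,20,0.4],[1,15,36,52,0.6],[1,2,36,52,0.75],[1,2,36,52,0.75],[1,2,36,52,0.75]]]}}

```text
time: 7.4
tool_pos: [509.7, 170.4, 146.8]
eef_rot: [-0.001, -0.628, 0.778, 0.0]
ft_force: [-0.8, -0.6, -0.1]
width: 0.4
```

```bash
python3 c.py 4
```

```text
98 3260 [480.93176898 144.22238472 116.18071518] ((480.65557861328125, 145.82803344726562), (12.572232246398926, 66.37516021728516), 78.61748504638672)
70 6416 [480.32442204 134.57620652  89.48976878] ((481.6484375, 145.12327575683594), (69.41940307617188, 67.28741455078125), 71.13690948486328)
[ 0.7  -0.12 -0.22 -0.   -1.47 -0.91]
```

View pics/w4.png

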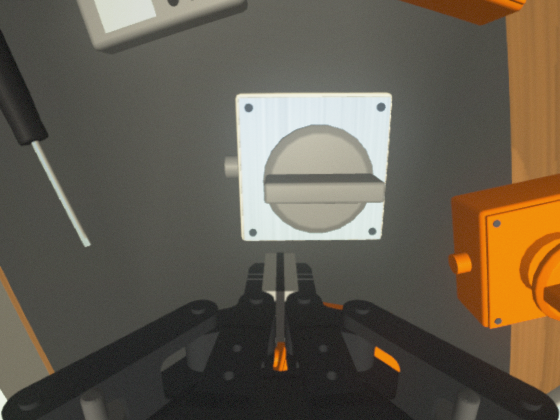

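The head is back at 116 mm, with its angle at rest. On to the start button.

>>> {"op": "carry_out", "data": {"deltas": [[[1,0,0,40,0],[1,-5,-40,40,0],[1,-10,-85,40,0],[1,-15,-130,40,0],[1,-20,-175,40,0],[1,-24,-220,40,0],[1,-28,-265,40,0],[1,-30,-310,40,0],[1,-32,-350,40,0],[1,-34,-386,30,0],[1,-34,-386,0,0],[1,-34,-386,0,0],[1,-34,-386,0,0],[1,-34,-386,0,0]]]}}

```text
time: 8.85
tool_pos: [476.9, -215.3, 148.8]
eef_rot: [0.0, -0.628, 0.778, -0.001]
ft_force: [0.0, -0.4, 0.6]
width: -0.1
```

```bash
python3 - <<'E'
from h import *
p=bot.grab_frame("wrist"); cv2.imwrite("pics/w5.png",p["img"]); P=cloud(p)
for b in bot.boxes_of("start_top",p): print(b["conf"],b["pixel"],world(p,*b["pixel"]))
q=P.reshape(-1,3); q=q[~np.isnan(q[:,2])]
q=q[(abs(q[:,0]-476)<40)&(abs(q[:,1]+217)<40)]
print(np.histogram(q[:,2],bins=np.arange(50,82,2)))
for lo,hi in [(70,80),(57,69)]:
    m=q[(q[:,2]>lo)&(q[:,2]<hi)]; print(lo,len(m),np.median(m,0),cv2.minAreaRect(m[:,:2].astype(np.float32)))
E
```

```text
0.84 [214.2, 283.9] [ 474.1414004  -220.06647862   78.0840471 ]
(array([  19,   50, 5752, 2023,   27,   30,   26,   78, 1126,  351,   21,
         32,   92,  886,  220]), array([50, 52, 54, 56, 58, 60, 62, 64, 66, 68, 70, 72, 74, 76, 78, 80]))
70 1251 [ 475.53836074 -219.90082798   77.32065469] ((475.71563720703125, -218.72116088867188), (26.832712173461914, 27.45865249633789), 76.90682983398438)
57 1747 [ 474.67629862 -225.67438866   67.33557803] ((475.88177490234375, -220.03805541992188), (73.62639617919922, 79.16118621826172), 89.7337875366211)
```

View pics/w5.png

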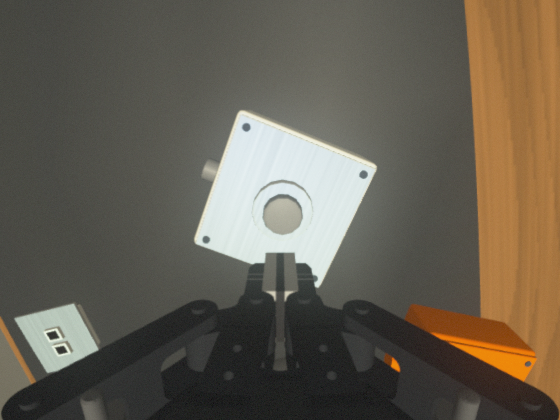

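The button (214,284 px) is centred at about (475.5,-218.5) with its top at 73–77 mm. I'll press it in steps.

>>> {"op": "carry_out", "data": {"deltas": [[[1,-1,-2,-35,0],[1,-1,-2,-62,0],[1,-1,-2,-67,0],[1,-1,-2,-70,0],[1,-1,-2,-73,0],[1,-1,-2,-75,0],[1,-1,-2,-75,0]]]}}

```text
time: 9.65
tool_pos: [476.2, -217.7, 73.8]
eef_rot: [0.001, -0.628, 0.778, -0.001]
ft_force: [0.7, 0.9, 2.3]
width: -0.2
```

>>> {"op": "carry_out", "data": {"deltas": [[[1,0,0,-2,0],[1,0,0,-4,0],[1,0,0,-4,0]]]}}

```text
time: 9.95
tool_pos: [476.3, -217.7, 71.0]
eef_rot: [0.001, -0.628, 0.778, -0.001]
ft_force: [-2.1, 3.4, 11.8]
width: -0.1
```

>>> {"op": "carry_out", "data": {"deltas": [[[1,0,0,-1.5,0],[1,0,0,-2,0],[1,0,0,-2,0]]]}}

```text
time: 10.25
tool_pos: [476.4, -217.8, 70.8]
eef_rot: [0.001, -0.628, 0.778, -0.002]
ft_force: [-7.2, 7.0, 21.0]
width: 0.3
```

The force rises to 21 N with almost no further travel, so the button is at its stop. Lifting off.

>>> {"op": "carry_out", "data": {"deltas": [[[1,0,0,20,0],[1,0,0,60,0],[1,0,0,110,0],[1,0,0,140,0],[1,0,0,140,0],[1,0,0,140,0],[1,0,0,140,0]]]}}

```text
time: 10.95
tool_pos: [474.6, -217.2, 204.5]
eef_rot: [-0.001, -0.628, 0.778, 0.001]
ft_force: [-0.0, -0.7, -1.1]
width: -0.1
```

```bash
python3 - <<'E'
from h import *
p=bot.grab_frame("wrist"); P=cloud(p); q=P.reshape(-1,3); q=q[~np.isnan(q[:,2])]
m=q[(np.hypot(q[:,0]-475.5,q[:,1]+218.5)<9)]; print("start",np.median(m[:,2]))
p=bot.grab_frame("top"); cv2.imwrite("pics/top9.png",p["img"]); P=cloud(p)
m=P[200:275,235:310].reshape(-1,3); m=m[m[:,2]>105]; print("stop",np.median(m,0),cv2.minAreaRect(m[:,:2].astype(np.float32)))
for t in ["tester","screwdriver","insert"]:
    for b in bot.boxes_of(t,p): print(t,round(b["conf"],2),np.round(b["pixel"]))
E
```

```text
start 245.2966662398084
stop [477.04551499 147.31330718 114.7685817 ] ((477.05194091796875, 147.92568969726562), (11.913060188293457, 64.88218688964844), 78.43363952636719)
tester 0.78 [210. 326.]
screwdriver 0.78 [152. 312.]
insert 0.71 [147. 368.]
```

View pics/top9.png

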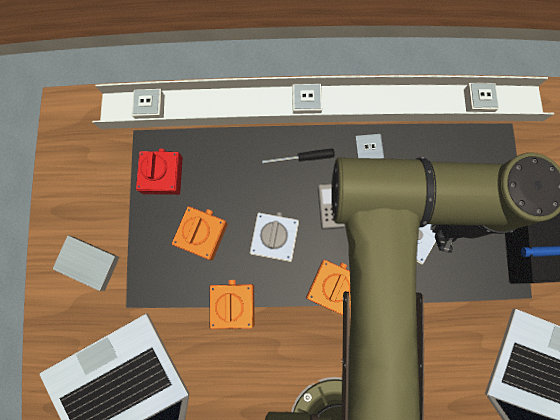

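```bash
python3 - <<'E'
from h import *
p=bot.grab_frame("wrist"); P=cloud(p); q=P.reshape(-1,3); q=q[~np.isnan(q[:,2])]
m=q[(np.hypot(q[:,0]-475.5,q[:,1]+218.5)<9)&(q[:,2]<100)]; print("start",len(m),np.median(m[:,2]))
s=bot.sense(); print(s["ft_force"],s["time"])
bot.finish_job()
E
```

```text
start 340 77.57804325006003
[0.66874101 0.32176293 0.37172274] 11.25
the job is handed in; nothing more can be done
```

The stop button test is done and the start button re-armed, in the order asked. The job was handed in at 11.25 s with the arm clear of everything.

- **Press:** I pushed the mushroom head in with shut fingertips, going from 116 to 106 mm, and it stayed in after I lifted off.
- **Twist:** I pushed sideways on one end of the rib, without gripping it, to turn it about 0.7 rad clockwise. It popped out and, after I backed away, sprang back: rib top at 116 mm, angle the same as at the start.
- **Start button:** I then pressed it about 6 mm to its hard stop and let go. The force reached 21 N at the stop with almost no further travel. Afterwards its top read 77.6 mm, the same as before the press.

**Checks that disagreed:**
- The depth camera put the start button's top at about 77 mm, against the stated 73 mm or so. I went by the travel and the hard stop instead.
- My first height reading of the released start button came out at 245 mm because it picked up the gripper. I repeated it properly.
- The top and wrist cameras differed by 2–3 mm on positions.
- In the last top view the arm partly hid the tester and nearly all of the start box. The detected positions of the tester, screwdriver and insert shifted by only a few pixels, and nothing looked moved.

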